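# Unlock the tooling nest and lift the anvil block out, held level

## Task

Turn the clamp of the tooling nest anticlockwise past its click and on to its stop, so that its tongue has swung right off the taped anvil block. Then grip the block, lift it straight up out of the nest by about 10 cm and keep it level and still in the air above the nest; the job finishes with the gripper still holding it there. Keep the block level throughout and leave the parts bin, oil can and glue tin where they are.

Things in the scene. Friction and masses are not known exactly. Their poses are not given: they have to be found in the camera images.
- nest: Fixed tooling nest: aluminium plate 220 x 104 x 12 mm with steel stops and guides 10 mm high (tops 22 mm above the bench) round the block's seat, 2 mm clearance. Origin on the bench under the seat's centre; x along the seat towards the clamp (axis at x = +100 mm), z up. Guides stand 43 to 57 mm from the middle along x, so the block's long sides are free at the middle.
- nest_seat (a point): Where the block's centre lies when seated: 36 mm above the bench, straight over the nest's origin; same axes as the nest.
- clamp (a joint): Turn clamp of the nest, rad, growing anticlockwise seen from above; range 0 to 1.4. Up to 0.3 = locked, its tongue over the end of the block (no lift possible); 1.4 = released, at its stop. It turns easily up to a detent hump between about 0.35 and 1.05 (top at 0.7, about 0.15 N m to pass), then easily again to the stop, and stays where it is left.
- clamp_grip (a point): Point to grip on the clamp's upright axis, 94 mm above the bench: black bar-shaped grip 46 mm long, 14 wide, 30 high (76 to 106 mm above the bench). x axis along the 46 mm, turning with the clamp (at joint 0 parallel to the nest's x), z up. The tongue lies below it, top 71 mm above the bench, and reaches 59 mm from the axis towards -x of this point.
- block: Anvil block, a plain rectangular bar wound in gold-brown tape, 118 x 42 x 48 mm (x, y, z), 0.55 kg give or take a third, loose, standing in the nest. Origin at the centre of its underside; x along its length, z up.
- block_center (a point): Centre of the anvil block, 24 mm above its underside; same axes as the block. Grip across its 42 mm width (y) near the middle.
- parts_bin: Bystander: small open parts bin, 68 x 91 x 42 mm, standing behind the nest. Origin at the centre of its underside.
- oil_can: Bystander: white oil can with a thin spout, 53 mm across, 173 mm high. Origin at the centre of its underside.
- glue_tin: Bystander: round tin, 67 mm across, 59 mm high. Origin at the centre of its underside.
There are look-alikes about, which are no part of the job. What is shaped like the block but pink or purple is not meant.

How it is judged (in metres and radians):
On the way, in this order (a step that is already met when the one before it is completed fails the run):
1. the clamp has clicked over to released while the block still stands in the nest (value of joint clamp above 1.15 rad and distance between block_center and nest_seat below 0.01 m), for 0.2 s.
2. the block is lifted clear of the nest, level, in the fingers (z of block_center in the frame of nest_seat above 0.05 m and contact force between block and the fingers above 3 N and angle between block_center's own z axis and vertical below 0.14 rad), for 0.2 s.
At the end, for the whole second after the job is handed in: The gripper still holds the block, its centre 65 to 160 mm above its seated height and within 60 mm sideways of the seat, tilted less than 0.10 rad, at rest (under 20 mm/s and 0.15 rad/s), touching neither nest nor bystanders; the clamp stands at more than 1.15 rad (z of block_center in the frame of nest_seat between 0.065 and 0.16 m and horizontal distance between block_center and nest_seat below 0.06 m and angle between block_center's own z axis and vertical below 0.1 rad and linear speed of block below 0.02 m/s and angular speed of block below 0.15 rad/s and contact force between block and the fingers above 3 N and contact force between block and nest below 0.1 N and contact force between block and parts_bin below 0.1 N and contact force between block and oil_can below 0.1 N and contact force between block and glue_tin below 0.1 N and value of joint clamp above 1.15 rad); the arm keeps its last pose, push and grip.
It fails at once if the block is tilted more than 0.26 rad (angle between block_center's own z axis and vertical above 0.26 rad).
It fails at once if the parts bin is displaced by more than 20 mm or knocked over (distance of parts_bin from where it was at the start of the episode above 0.02 m or angle between parts_bin's own z axis and vertical above 0.5 rad).
It fails at once if the oil can is displaced by more than 20 mm or knocked over (distance of oil_can from where it was at the start of the episode above 0.02 m or angle between oil_can's own z axis and vertical above 0.5 rad).
It fails at once if the glue tin is displaced by more than 20 mm or knocked over (distance of glue_tin from where it was at the start of the episode above 0.02 m or angle between glue_tin's own z axis and vertical above 0.5 rad).
It also fails if it takes over 48 s, if anything falls off the work surface, if the arm or the gripper's body presses on something with over 40 N, if the wrist force passes 120 N, or if a joint passes its speed limit or range.

## Robot

A 6-joint arm with a two-finger parallel gripper is mounted at the origin on a cart in front of the work surface, level with it; the furniture and walls round the work are solid. World frame = base frame: x ahead of the robot, y to its left, z up, the work surface at z = 0. Lengths are in m, angles in degrees, forces in N, time in s.
With the tool pointing down it reaches from about 0.4 to 0.825 m from the base axis. Payload 7 kg.
Tool frame: the origin (TCP) lies midway between the tips of the shut fingers; the grasp point (between the pads) lies r.grasp_offset behind it (r.grasp_offset is the distance from the TCP to the grasp point, in m); z points along the fingers, y is the direction in which the jaws open and shut (so a half turn about z gives the same grasp; the last joint's range is limited). The gripper opens to 88 mm and grips with 3 to 60 N. Pads are 19 mm wide; open, the fingers measure 130 mm over their backs; the gripper's body (78 mm by 193 mm) begins 47 mm behind the grasp point.
Start: joints at [-49.269, 20.546, 0.682, 0, -70.136, -16.507], TCP at [0.277, -0.616, 0.227] pointing down, gripper open.
Joint ranges: [-176.03, 176.03], [-82.01, 121.73], [-58.28, 71.71], [-173.87, 95.51], [-174.79, -0.11], [-173.66, 173.66]. Speed limits (degrees/s): [136.94, 136.94, 172.46, 180, 180, 180].

## Interface

Orientations are given as [roll, pitch, yaw] about the fixed x, y, z axes, in that order (R = Rz(yaw) Ry(pitch) Rx(roll)).
In Python, from plant import status, imaging, r gives the robot as it stands.
- The arm moves only by the tool apply_moves, never from a script. Its argument "moves" is a list of rows, each a list of 6 numbers: the shift along the tool's x, y, z in units of 200 mm (1.0 is 200 mm), then the turn, a rotation vector about the tool's x, y, z in units of 90 degrees (1.0 is 90 degrees). In form: [[tx, ty, tz, rx, ry, rz], ...]. A call has 1 to 12 rows; each row is the pose to reach, as a shift and turn from the pose measured when the call began, along the tool's axes at that moment; what a row does not reach only later rows make up. A row lasts 1/8 s, in which the tool goes at most 62.5 mm and 10.7 degrees, less where a joint would pass 70% of its speed; a pose out of reach is approached as far as the arm can. A call with a number of a shift or a turn outside -1 to 1 is refused whole. A call with a gripper value outside its range is refused whole. "hand" is the closure, from -1 (fully open) to 1 (shut), set as the call begins (left out, the last holds). The fingers move at their own pace and stop on an object; "grip_force" is the grip in N (left out, the last holds). Time passes only in rows, so rows that repeat a pose let the fingers close. It gives the time, the measured TCP pose, the force and the opening at its end, in the units of the state.
- status.get_state(): the state, without advancing time (a new reading comes with each control period).
- imaging.capture(name): name is "side" or "top" or "wrist"; returns (picture, depth): 400x640x3 uint8, blue, green, red; 400x640 float32, m along the optical axis (not along the pixel's ray), 0 where there is no reading.
- imaging.camera_info(name): a dict with "fx", "fy", "cx", "cy" (pixels), "T" (4x4, takes a point from camera to world coordinates). Camera axes: x right, y up, looking along -z (the intrinsics and any distortion apply to the point x, -y, -z); pixel columns grow to the right and rows downward; lengths in m; the calibration is good to about 2 mm. A picture is of the moment at which its call begins: read the wrist's pose just before it. camera_info takes no time and is no camera call; for the wrist camera it gives the pose at the moment of the call.
- r.close_job(): hands the job in, once; it reports no verdict.
The state is a dict: "time_s": time; "joints": joint angles; "qd": joint speeds; "joint_torque": joint torques, N m; "tcp_pos": TCP position; "eef_rot": TCP orientation; "contact_force": force on the tool from outside, world axes, zero at the start; "moment": the same for the moment, N m; "gripper_width": finger opening in m.
Only numpy, scipy, OpenCV 4.12 (cv2) and the standard library are available. Lean on these libraries where they do the work, as an engineer would, in place of code of your own. Each camera call takes 0.05 s, during which the arm holds its last target.

## Working session

There is one attempt and no reset: what is moved stays moved. The work goes in short steps, Python scripts to look and compute and a tool call to move; the robot and the scene stay as the last step left them, time stands still between calls to the robot, and variables do not carry over. Pictures are saved under pics/ and viewed, and the job is handed in when it is done.

Besides the shell and the picture viewer there is one more tool, called by a JSON object that holds its "op" and its "data", one argument or row to a line. apply_moves: Moves the arm, as the interface text tells. Its arguments: {"type":"object","properties":{"moves":{"type":"array","items":{"type":"array","items":{"type":"number"}}},"hand":{"type":"number"},"grip_force":{"type":"number"}},"required":["moves"]}

```bash
mkdir -p pics; ls; python3 - <<'E'
from plant import status, imaging, r
import cv2
print(status.get_state(), r.grasp_offset)
for n in ("side","top","wrist"):
    i=imaging.camera_info(n); print(n,{k:(v.round(4).tolist() if hasattr(v,'round') and k=='T' else v) for k,v in i.items()})
    p,d=imaging.capture(n); cv2.imwrite(f"pics/{n}0.png",p)
    import numpy as np; np.savez(f"{n}0.npz",p=p,d=d,T=i["T"],k=[i["fx"],i["fy"],i["cx"],i["cy"]])
E
```

```text
pics
{'time_s': 0.0, 'joints': array([-4.92669907e+01,  2.05878555e+01,  6.35059699e-01, -2.09208527e-02,
       -7.01366132e+01, -1.65058958e+01]), 'qd': array([-0.01214622, -0.09457203, -0.02488084, -0.04182147,  0.04330691,
       -0.02721797]), 'joint_torque': array([-7.67969177e-04, -5.82716739e+01,  2.93037021e+01,  6.99683726e+00,
        6.79407429e-03, -1.33301578e-04]), 'tcp_pos': array([ 0.27675913, -0.61511904,  0.22567035]), 'eef_rot': array([ 1.79908687e+02, -6.54800371e-03, -1.55780005e+02]), 'contact_force': array([0.96523177, 0.06669898, 1.18543861]), 'moment': array([ 0.00557513,  0.03525536, -0.01831006]), 'gripper_width': 0.08752862250397216} 0.0188
side {'fx': 392.4165177433667, 'fy': 392.4165177433667, 'cx': 324.075325243524, 'cy': 198.0029888296165, 'T': [[-0.9998, -0.0218, -0.0009, 0.5685], [0.0067, -0.3419, 0.9397, 0.753], [-0.0208, 0.9395, 0.3419, 0.3962], [0.0, 0.0, 0.0, 1.0]]}
top {'fx': 367.379768506423, 'fy': 367.379768506423, 'cx': 318.5671947362378, 'cy': 204.88662662736115, 'T': [[-0.0086, 0.9828, -0.1847, 0.4114], [-0.9999, -0.0101, -0.0071, -0.0427], [-0.0088, 0.1847, 0.9828, 0.9652], [0.0, 0.0, 0.0, 1.0]]}
wrist {'fx': 297.2440792124705, 'fy': 297.2440792124705, 'cx': 319.63254771726287, 'cy': 198.88189020133058, 'T': [[-0.4097, -0.8751, -0.2575, 0.2085], [0.9122, -0.3925, -0.1173, -0.6468], [0.0016, -0.283, 0.9591, 0.3835], [0.0, 0.0, 0.0, 1.0]]}
```

View pics/side0.png

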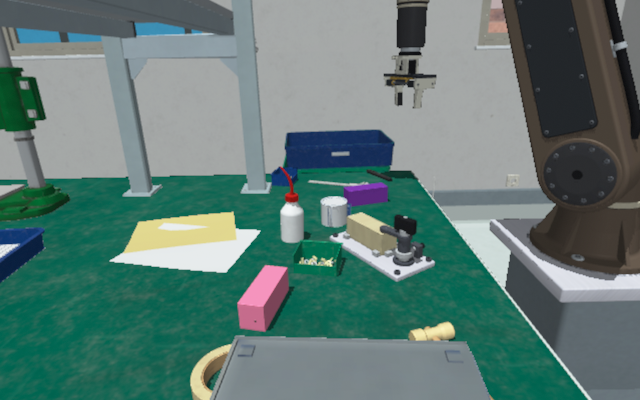

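View pics/top0.png

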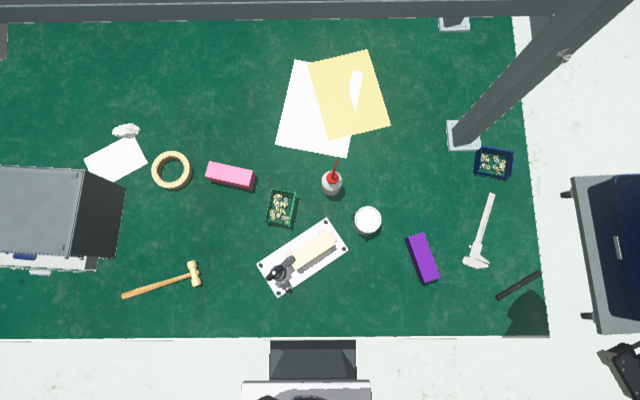

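View pics/wrist0.png

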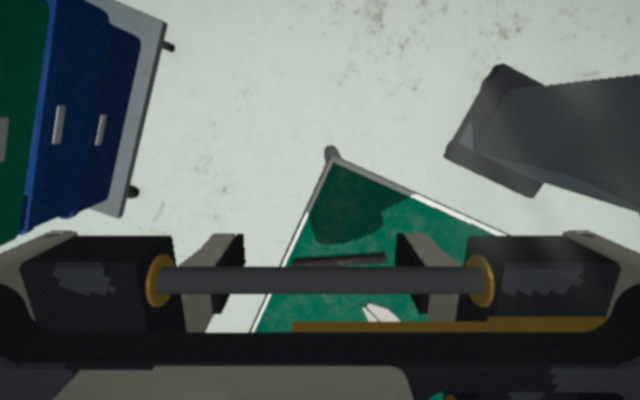

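Candidates for the block, by top-view pixel: the gold-brown bar in the nest (313,250), the pink bar (230,176) and the purple bar (423,258). The yellow paper (350,93) is flat, so I rule it out. By the description it's the gold-brown bar; the side view shows it at (371,233). The clamp is the black part at (280,272). I'll check this in a close crop and measure it.

```bash
cat > h.py <<'E'
import numpy as np,cv2
def ray(T,k,u,v):
    d=np.array([(u-k[2])/k[0],-(v-k[3])/k[1],-1.0]); return T[:3,3],T[:3,:3]@d
def onz(T,k,u,v,z):
    o,d=ray(T,k,u,v); return o+d*(z-o[2])/d[2]
def cloud(T,k,D):
    v,u=np.mgrid[:D.shape[0],:D.shape[1]]
    P=np.stack([(u-k[2])/k[0]*D,-(v-k[3])/k[1]*D,-D],-1)
    P=P@T[:3,:3].T+T[:3,3]; P[D<=0]=np.nan; return P
def load(n):
    z=np.load(n+".npz"); return z["p"],z["d"],z["T"],z["k"]
E
python3 - <<'E'
from h import *
a=load("top0")[0][205:315,240:400]; b=load("side0")[0][190:290,290:450]
cv2.imwrite("pics/c1.png",np.vstack([cv2.resize(a,None,fx=3,fy=3,interpolation=2)[:300,:480],cv2.resize(b,None,fx=3,fy=3,interpolation=2)]))
for n in ("top0","side0"):
    p,d,T,k=load(n); P=cloud(T,k,d)
    hsv=cv2.cvtColor(p,cv2.COLOR_BGR2HSV)
    near=(abs(P[...,0]-.5)<.3)&(abs(P[...,1])<.2)
    gold=near&(hsv[...,0]>12)&(hsv[...,0]<32)&(hsv[...,1]>50)&(P[...,2]>.03)&(P[...,2]<.09)
    Q=P[gold]; print(n,"gold",len(Q),np.nanmin(Q,0),np.nanmax(Q,0),np.median(Q,0))
    z=Q[:,2]; top=Q[z>np.percentile(z,60)-.004]
    r=cv2.minAreaRect((top[:,:2]*1000).astype(np.float32)); print("rect mm",r, "z",np.percentile(z,[50,80,95]))
    dark=near&(hsv[...,2]<70)&(hsv[...,1]<90)&(P[...,2]>.06)&(P[...,2]<.13)
    Q=P[dark]; print("dark",len(Q),Q.min(0),Q.max(0))
    Q=Q[Q[:,2]>.095]; print("grip",len(Q),cv2.minAreaRect((Q[:,:2]*1000).astype(np.float32)) if len(Q)>3 else 0)
E
```

```text
top0 gold 32 [ 0.42880583 -0.07347598  0.03530777] [0.48396318 0.02985704 0.06211816] [ 0.45402864 -0.02726438  0.05189451]
rect mm ((454.4884033203125, -24.118240356445312), (22.834692001342773, 112.68701934814453), 19.388986587524414) z [0.05189451 0.06059073 0.06152027]
dark 70 [0.40089754 0.04819134 0.06842211] [0.43023724 0.08363556 0.10928965]
grip 53 ((416.2869567871094, 67.20636749267578), (11.348426818847656, 41.84754180908203), 43.2149658203125)
side0 gold 866 [ 0.42485488 -0.06701776  0.03004545] [0.51928419 0.04565545 0.05962262] [ 0.47551502 -0.00223257  0.05142952]
rect mm ((470.2398376464844, -13.455406188964844), (42.704288482666016, 117.3958969116211), 33.131004333496094) z [0.05142952 0.05804869 0.05887573]
dark 380 [0.40038134 0.03550605 0.06057241] [0.45654361 0.09014677 0.10554488]
grip 131 ((417.62322998046875, 71.79451751708984), (10.889542579650879, 44.80208206176758), 41.87865447998047)
```

View pics/c1.png

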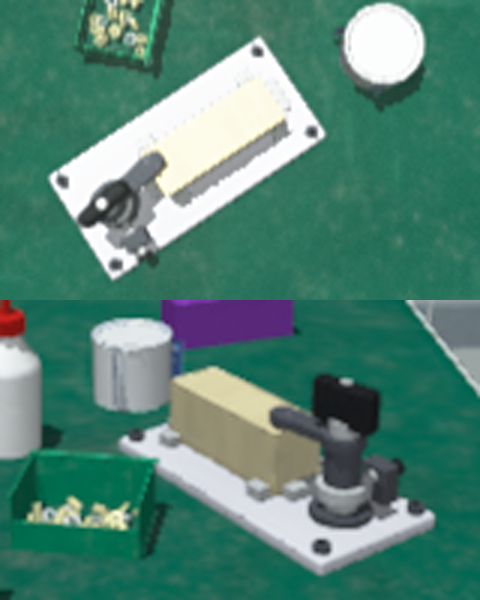

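The crop confirms it: a gold-brown bar in the nest, with the clamp tongue over its end and the black grip beside it. Next I'll refine the nest, clamp and bystander positions.

```bash
python3 - <<'E'
from h import *
def rect(m): return [np.round(x,1).tolist() for x in cv2.minAreaRect((m[:,:2]*1000).astype(np.float32))]
p,d,T,k=load("top0"); hsv=cv2.cvtColor(p,cv2.COLOR_BGR2HSV)
v,u=np.mgrid[:400,:640]
P=cloud(T,k,d)
print("bench z",np.median(P[290:310,100:120,2]), )
# plate: whitish blob
m=((hsv[...,1]<40)&(hsv[...,2]>120)&(u>250)&(u<352)&(v>212)&(v<302)).astype(np.uint8)
c=max(cv2.findContours(m,0,2)[0],key=cv2.contourArea)[:,0]
Q=np.array([onz(T,k,a,b,.012) for a,b in c]); print("plate(top,z=.012)",rect(Q))
for n,u0,u1,v0,v1 in (("bin",262,300,185,230),("can",318,345,155,197),("tin",352,385,203,240)):
    S=P[v0:v1,u0:u1].reshape(-1,3); S=S[S[:,2]>.015]; print(n,S.min(0).round(3),S.max(0).round(3))
p,d,T,k=load("side0"); P=cloud(T,k,d); v,u=np.mgrid[:400,:640]
for n,u0,u1,v0,v1 in (("bin",292,345,238,277),("can",276,306,165,245),("tin",318,350,195,228),("plate",328,440,205,280)):
    S=P[v0:v1,u0:u1].reshape(-1,3); S=S[(S[:,2]>.015)&(S[:,1]>-.3)]; print("side",n,S.min(0).round(3),S.max(0).round(3))
hsv=cv2.cvtColor(p,cv2.COLOR_BGR2HSV)
m=((hsv[...,1]<60)&(hsv[...,2]>110)&(u>326)&(u<440)&(v>215)&(v<285)&(abs(P[...,2]-.012)<.006))
print("plate side",rect(P[m]),np.median(P[m][:,2]))
# two-view height of block top corner: side/top corner rays printed
dark=(hsv[...,2]<75)&(abs(P[...,0]-.42)<.05)&(abs(P[...,1]-.07)<.05)
for a in (.06,.077,.095):
    Q=P[dark&(P[...,2]>a)&(P[...,2]<a+.015)]; print(a,len(Q),rect(Q))
E
```

```text
bench z 0.002726088222210321
plate(top,z=.012) [[455.2, 7.4], [105.1, 220.4], 33.6]
bin [0.534 0.024 0.015] [0.631 0.105 0.047]
can [ 0.617 -0.093  0.016] [ 0.669 -0.043  0.174]
tin [ 0.506 -0.189  0.015] [ 0.578 -0.121  0.062]
side bin [0.533 0.022 0.015] [0.631 0.107 0.042]
side can [ 0.61  -0.082  0.015] [0.67  0.043 0.169]
side tin [ 0.501 -0.295  0.015] [ 0.578 -0.045  0.059]
side plate [ 0.361 -0.159  0.015] [0.565 0.121 0.106]
plate side [[507.4, 3.0], [179.7, 290.0], 34.4] 0.010289056733983393
0.06 102 [[432.7, 59.4], [21.0, 67.2], 44.7]
0.077 145 [[419.5, 73.4], [11.4, 46.3], 52.6]
0.095 141 [[416.6, 70.9], [13.6, 44.9], 42.3]
```

```bash
cat > mv.py <<'E'
import sys,numpy as np
from scipy.spatial.transform import Rotation as R
from plant import status
def rel(x,y,z,yaw):
    s=status.get_state(); A=R.from_euler('xyz',s["eef_rot"],degrees=True); B=R.from_euler('xyz',[180,0,yaw],degrees=True)
    return np.r_[A.inv().apply(np.array([x,y,z])-s["tcp_pos"])/.2,(A.inv()*B).as_rotvec(degrees=True)/90].round(3)
if __name__=="__main__":
    a=[float(q) for q in sys.argv[1:]]
    for i in range(0,len(a),4): print(rel(*a[i:i+4]))
E
python3 mv.py .36 -.44 .25 -110  .45 -.25 .26 -80 .5 -.1 .26 -60
```

```text
[-0.739  0.629 -0.12   0.001  0.    -0.509]
[-1.539e+00  1.310e+00 -1.690e-01  1.000e-03  0.000e+00 -8.420e-01]
[-2.075e+00  1.892e+00 -1.690e-01  1.000e-03  1.000e-03 -1.064e+00]
```

{"op": "apply_moves", "data": {
  "moves": [
    [-0.1,0.09,-0.05,0,0,-0.1],
    [-0.3,0.26,-0.1,0,0,-0.2],
    [-0.5,0.43,-0.12,0,0,-0.3],
    [-0.7,0.6,-0.15,0,0,-0.4],
    [-0.85,0.74,-0.17,0,0,-0.5],
    [-0.98,0.85,-0.17,0,0,-0.6],
    [-0.98,0.85,-0.17,0,0,-0.7],
    [-0.98,0.85,-0.17,0,0,-0.75]
  ],
  "hand": -0.2
}}

```text
time_s: 1.15
tcp_pos: [0.386, -0.3792, 0.26]
eef_rot: [180.0, 0.1, -88.0]
contact_force: [-1.1, 0.4, -0.3]
gripper_width: 0.0524
```

```bash
python3 mv.py .49 -.22 .26 -70  .46 -.05 .26 -60 .43 .05 .25 -48; python3 -c "
from plant import status;s=status.get_state();print(s)"
```

```text
[-0.777 -0.547  0.001  0.     0.001 -0.2  ]
[-1.632e+00 -4.270e-01  2.000e-03  0.000e+00  1.000e-03 -3.110e-01]
[-2.137e+00 -2.950e-01  5.300e-02  0.000e+00  1.000e-03 -4.440e-01]
{'time_s': 1.15, 'joints': array([-2.37601763e+01,  6.74813174e+00, -1.31787968e+01, -5.20931531e-02,
       -7.01332816e+01,  2.57828789e+01]), 'qd': array([-0.73284644,  0.30300809,  0.05782459, -0.132229  , -0.09726459,
       33.92535888]), 'joint_torque': array([  0.47506476, -39.38536406,  29.35562611,   6.95139572,
         0.06857523,  -0.53063929]), 'tcp_pos': array([ 0.38603483, -0.37915049,  0.26002287]), 'eef_rot': array([ 1.79967079e+02,  7.02911968e-02, -8.79950463e+01]), 'contact_force': array([-1.06007767,  0.44427783, -0.2688994 ]), 'moment': array([-0.01668612,  0.12546434, -0.01050621]), 'gripper_width': 0.05244591646322688}
```

{"op": "apply_moves", "data": {
  "moves": [
    [-0.25,-0.12,0,0,0,-0.08],
    [-0.5,-0.24,0,0,0,-0.15],
    [-0.75,-0.36,0,0,0,-0.22],
    [-0.9,-0.4,0,0,0,-0.3],
    [-0.98,-0.4,0,0,0,-0.3],
    [-0.98,-0.4,0,0,0,-0.3]
  ]
}}

```text
time_s: 1.9
tcp_pos: [0.4589, -0.1799, 0.2603]
eef_rot: [-180.0, 0.1, -61.0]
contact_force: [-0.2, -0.2, 0.7]
gripper_width: 0.0525
```

```bash
python3 mv.py .45 0.0 .26 -48 .416 .071 .24 -48; python3 - <<'E'
from plant import imaging
import cv2,numpy as np
i=imaging.camera_info("wrist");p,d=imaging.capture("wrist");cv2.imwrite("pics/w1.png",p)
np.savez("w1.npz",p=p,d=d,T=i["T"],k=[i["fx"],i["fy"],i["cx"],i["cy"]])
E
```

```text
[-0.808 -0.397  0.003 -0.     0.001 -0.145]
[-1.201e+00 -4.200e-01  1.030e-01 -0.000e+00  1.000e-03 -1.450e-01]
```

View pics/w1.png

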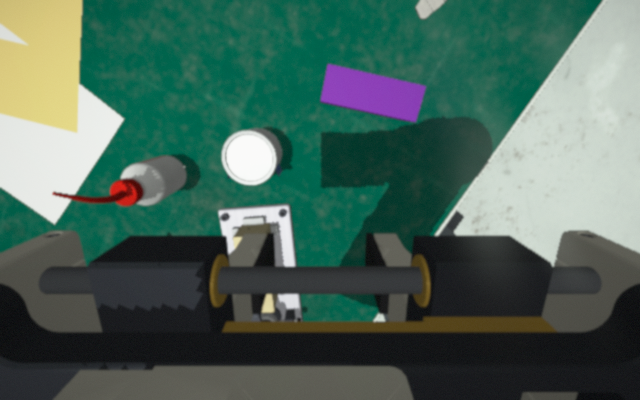

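The wrist view shows the tin at (250,157), the can at (145,185) and the purple look-alike at (372,92). The nest is partly hidden by the fingers at (260,260), so I'll take a second view from beyond the clamp.

{"op": "apply_moves", "data": {
  "moves": [
    [-0.2,-0.1,0,0,0,0],
    [-0.45,-0.22,0,0,0,0],
    [-0.7,-0.36,0,0,0,0],
    [-0.9,-0.5,0,0,0,0],
    [-0.98,-0.5,0,0,0,0],
    [-0.98,-0.5,0,0,0,0]
  ]
}}

```text
time_s: 2.7
tcp_pos: [0.4515, 0.0394, 0.2606]
eef_rot: [180.0, 0.1, -61.1]
contact_force: [-0.9, -0.8, -0.2]
gripper_width: 0.0528
```

```bash
python3 mv.py .405 .17 .26 -65 
```

```text
[-0.684 -0.112  0.004  0.     0.001  0.044]
```

{"op": "apply_moves", "data": {
  "moves": [
    [-0.2,-0.03,0,0,0,0],
    [-0.45,-0.07,0,0,0,0.02],
    [-0.65,-0.1,0,0,0,0.04],
    [-0.68,-0.11,0,0,0,0.04],
    [-0.68,-0.11,0,0,0,0.04]
  ]
}}

```text
time_s: 3.32
tcp_pos: [0.4053, 0.1684, 0.2607]
eef_rot: [180.0, 0.1, -64.7]
contact_force: [-0.7, -0.4, -0.4]
gripper_width: 0.0523
```

```bash
python3 - <<'E'
from plant import imaging
import cv2,numpy as np
i=imaging.camera_info("wrist");p,d=imaging.capture("wrist");cv2.imwrite("pics/w2.png",p)
np.savez("w2.npz",p=p,d=d,T=i["T"],k=[i["fx"],i["fy"],i["cx"],i["cy"]])
E
```

```text
(no output)
```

View pics/w2.png

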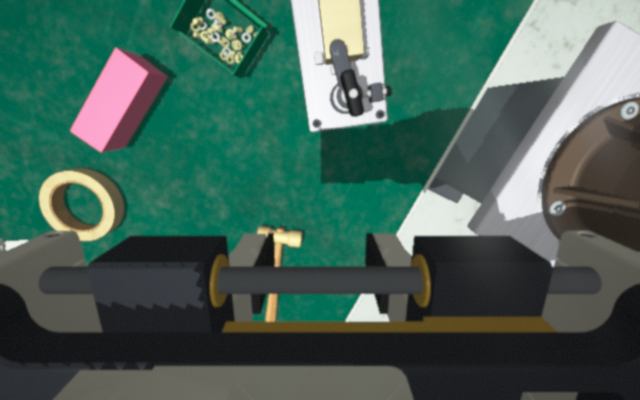

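The clamp grip is clear at (351,93), with the tongue reaching up to (337,45) over the block at (342,25) and the nest plate around them. I'll measure from this.

```bash
python3 - <<'E'
from h import *
def rect(m): return [np.round(x,1).tolist() for x in cv2.minAreaRect((m[:,:2]*1000).astype(np.float32))]
p,d,T,k=load("w2");hsv=cv2.cvtColor(p,cv2.COLOR_BGR2HSV);P=cloud(T,k,d)
v,u=np.mgrid[:400,:640]
box=(u>325)&(u<375)&(v>30)&(v<118)
m=box&(hsv[...,2]<80)&(hsv[...,1]<110)&(P[...,2]>.09); Q=P[m]; print("grip pts",len(Q),rect(Q),Q[:,2].max())
c=Q[:,:2].mean(0);print(c, np.degrees(np.arctan2(*np.linalg.svd(Q[:,:2]-c)[2][0][::-1])))
# white dot on the axis, cast to z=.106 
w=((u>340)&(u<362)&(v>82)&(v<102)&(hsv[...,2]>150)&(hsv[...,1]<70)); uu,vv=u[w].mean(),v[w].mean(); print("dot",uu,vv,w.sum(),onz(T,k,uu,vv,.106),np.nanmedian(P[w],0))
o1,d1=ray(T,k,uu,vv)
p2,d2,T2,k2=load("top0"); h2=cv2.cvtColor(p2,cv2.COLOR_BGR2HSV)
w=(u>270)&(u<280)&(v>266)&(v<278)&(h2[...,2]>100)&(h2[...,1]<90);print(w.sum(),u[w].mean(),v[w].mean())
o2,e2=ray(T2,k2,u[w].mean(),v[w].mean())
s=np.linalg.lstsq(np.c_[d1,-e2],o2-o1,rcond=None)[0]; print("tri dot",o1+s[0]*d1,o2+s[1]*e2)
m=(u>315)&(u<370)&(v<60)&(hsv[...,0]>12)&(hsv[...,0]<32)&(hsv[...,1]>40)&(P[...,2]>.05);Q=P[m];print("block",rect(Q),np.median(Q[:,2]))
ed=[]
m=((hsv[...,1]<40)&(hsv[...,2]>150)&(u>285)&(u<392)&(v<135)).astype(np.uint8)
c=max(cv2.findContours(m,0,2)[0],key=cv2.contourArea)[:,0]; Q=np.array([onz(T,k,a,b,.012) for a,b in c if b>1]);print("plate",rect(Q))
E
```

```text
grip pts 562 [[417.5, 69.0], [14.0, 44.1], 42.3] 0.10756001800241832
[0.41852975 0.0691942 ] 132.40898730339933
dot 349.1041666666667 94.21875 96 [0.41979889 0.07217964 0.106     ] [0.4189983  0.07118043 0.1054314 ]
30 273.46666666666664 271.2
tri dot [0.41880511 0.07079981 0.09000471] [0.41860439 0.07086524 0.09001154]
block [[455.0, 11.0], [42.1, 56.9], 32.7] 0.059543349181608446
plate [[438.6, 37.2], [103.9, 151.7], 33.2]
```

```bash
python3 mv.py .4165 .0697 .17 -47.6   .4165 .0697 .079 -47.6
```

```text
[ 0.469  0.159  0.453  0.     0.001 -0.19 ]
[ 0.469  0.159  0.908  0.     0.001 -0.19 ]
```

{"op": "apply_moves", "data": {
  "moves": [
    [0.15,0.05,0.1,0,0,-0.06],
    [0.3,0.1,0.2,0,0,-0.12],
    [0.42,0.14,0.3,0,0,-0.17],
    [0.469,0.159,0.4,0,0,-0.19],
    [0.469,0.159,0.45,0,0,-0.19],
    [0.469,0.159,0.45,0,0,-0.19]
  ]
}}

```text
time_s: 4.12
tcp_pos: [0.4166, 0.0691, 0.1703]
eef_rot: [179.9, 0.1, -47.8]
contact_force: [-0.1, 0.3, 1.0]
gripper_width: 0.0528
```

```bash
python3 mv.py .4165 .0697 .079 -47.6; python3 - <<'E'
from plant import imaging
import cv2
p,d=imaging.capture("side");cv2.imwrite("pics/s1.png",cv2.resize(p[140:290,300:500],None,fx=3.5,fy=3.5))
E
```

```text
[-0.002 -0.002  0.456  0.001  0.001 -0.002]
```

View pics/s1.png

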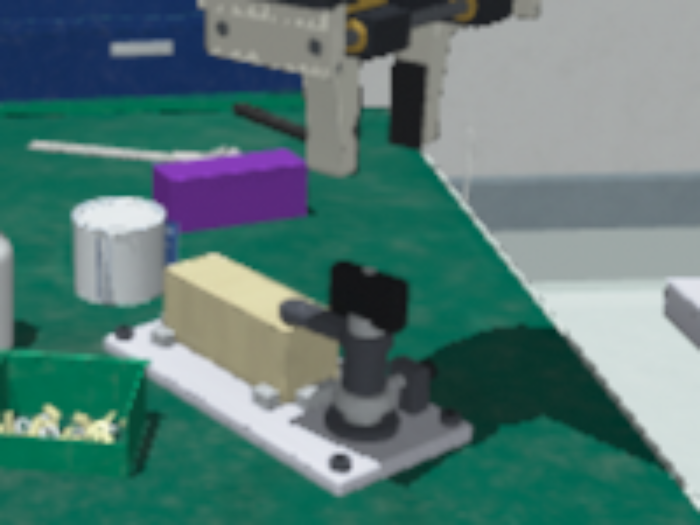

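The open fingers straddle the black grip from above (crop pixel 370,295), so I'll go down and grip.

{"op": "apply_moves", "data": {
  "moves": [
    [0,0,0.1,0,0,0],
    [0,0,0.25,0,0,0],
    [0,0,0.38,0,0,0],
    [0,0,0.45,0,0,0],
    [0,0,0.455,0,0,0],
    [0,0,0.455,0,0,0]
  ]
}}

```text
time_s: 4.92
tcp_pos: [0.4176, 0.0703, 0.0807]
eef_rot: [-179.9, 0.0, -47.7]
contact_force: [-0.7, 0.2, 0.2]
gripper_width: 0.0524
```

{"op": "apply_moves", "data": {
  "moves": [
    [0,0,0,0,0,0],
    [0,0,0,0,0,0],
    [0,0,0,0,0,0],
    [0,0,0,0,0,0],
    [0,0,0,0,0,0],
    [0,0,0,0,0,0]
  ],
  "hand": 1,
  "grip_force": 25
}}

```text
time_s: 5.68
tcp_pos: [0.4161, 0.0689, 0.0808]
eef_rot: [179.9, 0.0, -47.7]
contact_force: [-6.2, -4.8, 10.9]
gripper_width: 0.0138
```

{"op": "apply_moves", "data": {
  "moves": [
    [0,0,0,0,0,-0.05],
    [0,0,0,0,0,-0.12],
    [0,0,0,0,0,-0.19],
    [0,0,0,0,0,-0.26],
    [0,0,0,0,0,-0.33],
    [0,0,0,0,0,-0.4]
  ]
}}

```text
time_s: 6.42
tcp_pos: [0.4164, 0.0692, 0.0809]
eef_rot: [179.9, 0.1, -11.5]
contact_force: [-0.5, 2.5, 2.7]
gripper_width: 0.0137
```

```bash
python3 - <<'E'
from plant import imaging,status
import cv2
s=status.get_state();print(s["eef_rot"],s["contact_force"],s["moment"],s["gripper_width"])
p,d=imaging.capture("side");cv2.imwrite("pics/s2.png",cv2.resize(p[140:290,300:500],None,fx=3.5,fy=3.5))
E
```

```text
[ 1.79943872e+02  8.41075587e-02 -1.14779398e+01] [-0.5379807   2.45996419  2.7097085 ] [0.66460972 0.10792623 0.04793916] 0.013696212041664855
```

View pics/s2.png

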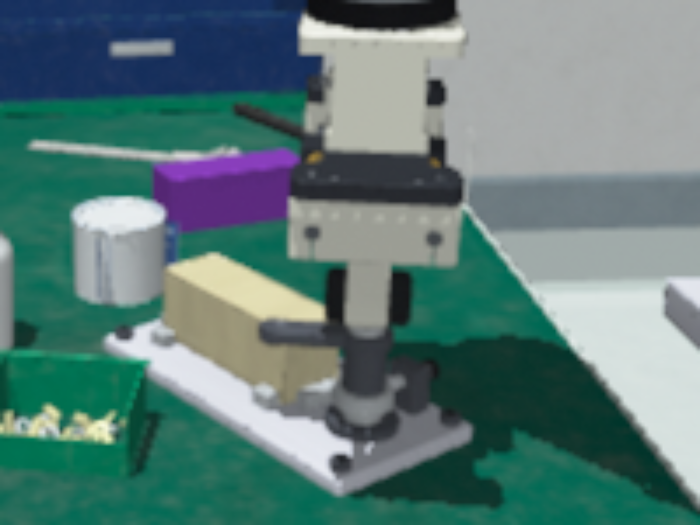

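The tongue is turning with the gripper (crop pixel 290,330), so I'll carry on to the stop.

{"op": "apply_moves", "data": {
  "moves": [
    [0,0,0,0,0,-0.06],
    [0,0,0,0,0,-0.13],
    [0,0,0,0,0,-0.2],
    [0,0,0,0,0,-0.27],
    [0,0,0,0,0,-0.34],
    [0,0,0,0,0,-0.39],
    [0,0,0,0,0,-0.4],
    [0,0,0,0,0,-0.4]
  ]
}}

```text
time_s: 7.48
tcp_pos: [0.4163, 0.0696, 0.0809]
eef_rot: [-180.0, 0.1, 24.6]
contact_force: [-2.3, 3.3, 2.2]
gripper_width: 0.0142
```

```bash
python3 - <<'E'
from plant import imaging,status
import cv2
s=status.get_state();print(s["eef_rot"],s["contact_force"],s["moment"],s["gripper_width"])
p,d=imaging.capture("side");cv2.imwrite("pics/s3.png",cv2.resize(p[140:290,300:500],None,fx=3.5,fy=3.5))
E
```

```text
[-1.79958492e+02  8.27621284e-02  2.46446534e+01] [-2.28386995  3.29525641  2.19316354] [ 1.51552508  1.15899799 -0.62008145] 0.014150764501455432
```

View pics/s3.png

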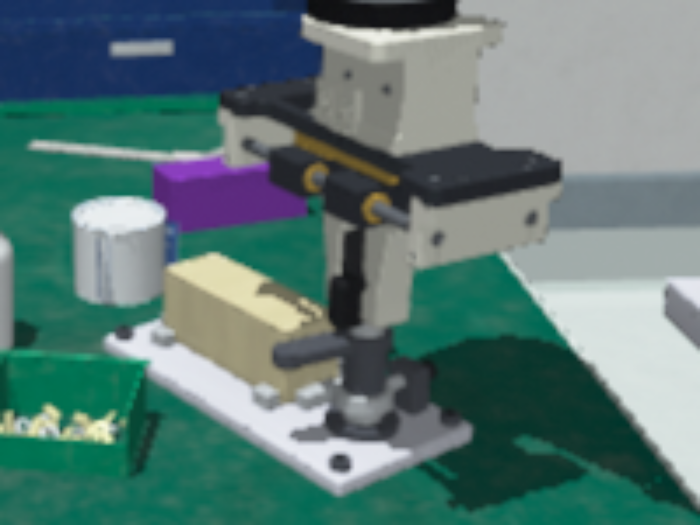

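The moment of -0.6 N·m shows it's against its stop. I'll open, rise and look.

{"op": "apply_moves", "data": {
  "moves": [
    [0,0,0,0,0,0],
    [0,0,0,0,0,0],
    [0,0,0,0,0,0],
    [0,0,0,0,0,0],
    [0,0,-0.1,0,0,0],
    [0,0,-0.25,0,0,0],
    [0,0,-0.4,0,0,0],
    [0,0,-0.5,0,0,0],
    [0,0,-0.5,0,0,0]
  ],
  "hand": -0.4
}}

```text
time_s: 8.65
tcp_pos: [0.4173, 0.07, 0.1823]
eef_rot: [-179.9, -0.1, 24.6]
contact_force: [-0.3, -0.1, -0.5]
gripper_width: 0.0612
```

```bash
python3 mv.py .470 -.0135 .18 -56.8; python3 - <<'E'
from plant import imaging,status
import cv2,numpy as np
from h import *
for n in ("side","top"):
    i=imaging.camera_info(n);p,d=imaging.capture(n)
    np.savez(n+"4.npz",p=p,d=d,T=i["T"],k=[i["fx"],i["fy"],i["cx"],i["cy"]])
    if n=="side": cv2.imwrite("pics/s4.png",cv2.resize(p[140:290,300:500],None,fx=3.5,fy=3.5))
def rect(m): return [np.round(x,1).tolist() for x in cv2.minAreaRect((m[:,:2]*1000).astype(np.float32))]
p,d,T,k=load("side4"); P=cloud(T,k,d); hsv=cv2.cvtColor(p,cv2.COLOR_BGR2HSV)
near=(abs(P[...,0]-.5)<.3)&(abs(P[...,1])<.2)
Q=P[near&(hsv[...,0]>12)&(hsv[...,0]<32)&(hsv[...,1]>50)&(P[...,2]>.05)&(P[...,2]<.07)];print(len(Q),rect(Q),np.median(Q[:,2]))
Q=P[near&(hsv[...,2]<75)&(P[...,2]>.085)&(P[...,2]<.11)];print("grip",rect(Q))
E
```

```text
[ 0.066  0.49   0.011 -0.001 -0.     0.905]
548 [[470.8, -13.5], [42.8, 118.0], 32.7] 0.05793667511227388
grip [[416.5, 71.1], [45.0, 15.0], 21.7]
```

View pics/s4.png

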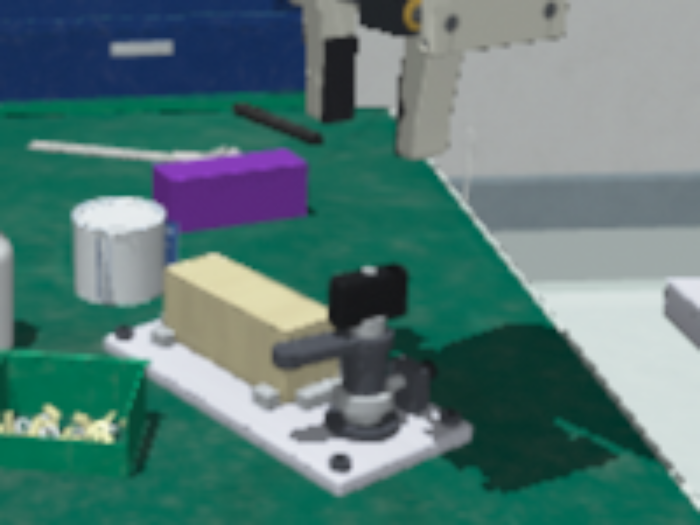

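The clamp grip now stands at about 21.7°, which puts the joint near 1.38 rad. The tongue (crop pixel 300,350) is clear of the block, and the block hasn't moved. Next I'll go over it.

{"op": "apply_moves", "data": {
  "moves": [
    [0.01,0.06,0,0,0,0.08],
    [0.02,0.12,0,0,0,0.19],
    [0.03,0.2,0,0,0,0.3],
    [0.04,0.28,0,0,0,0.41],
    [0.05,0.36,0,0,0,0.52],
    [0.06,0.42,0,0,0,0.63],
    [0.066,0.47,0,0,0,0.74],
    [0.069,0.491,0,0,0,0.84],
    [0.069,0.491,0,0,0,0.908],
    [0.069,0.491,0,0,0,0.908],
    [0.069,0.491,0,0,0,0.908]
  ]
}}

```text
time_s: 10.12
tcp_pos: [0.4693, -0.0141, 0.1797]
eef_rot: [179.8, 0.1, -57.0]
contact_force: [-0.7, -0.2, -0.2]
gripper_width: 0.0613
```

```bash
python3 mv.py .4707 -.0135 .022 -57.1; python3 - <<'E'
from plant import imaging,status
import cv2
p,d=imaging.capture("side");a=cv2.resize(p[140:290,280:480],None,fx=2,fy=2)
p,d=imaging.capture("top");cv2.imwrite("pics/s5.png",cv2.vconcat([a,cv2.resize(p[190:315,230:430],(400,250))]))
E
```

```text
[ 0.002 -0.01   0.789  0.002  0.001  0.001]
```

View pics/s5.png

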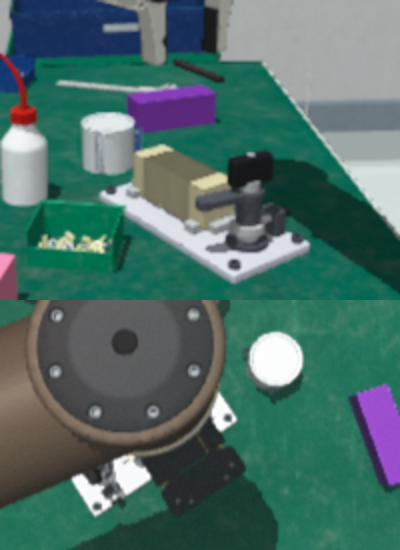

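The gripper is over the block, with its shadow across the block's middle. I'll descend slowly.

{"op": "apply_moves", "data": {
  "moves": [
    [0,-0.01,0.08,0,0,0],
    [0,-0.01,0.2,0,0,0],
    [0,-0.01,0.32,0,0,0],
    [0,-0.01,0.44,0,0,0],
    [0,-0.01,0.53,0,0,0],
    [0,-0.01,0.6,0,0,0],
    [0,-0.01,0.67,0,0,0],
    [0,-0.01,0.72,0,0,0],
    [0,-0.01,0.76,0,0,0],
    [0,-0.01,0.785,0,0,0],
    [0,-0.01,0.785,0,0,0]
  ]
}}

```text
time_s: 11.6
tcp_pos: [0.4706, -0.013, 0.0228]
eef_rot: [179.9, 0.1, -57.0]
contact_force: [0.8, -0.0, -0.3]
gripper_width: 0.0613
```

```bash
python3 mv.py .4707 -.0135 .022 -57.1; python3 - <<'E'
from plant import imaging,status
import cv2
s=status.get_state();print(s["contact_force"],s["moment"])
p,d=imaging.capture("side");cv2.imwrite("pics/s6.png",cv2.resize(p[140:290,280:480],None,fx=3.5,fy=3.5))
E
```

```text
[0.002 0.001 0.004 0.002 0.001 0.001]
[ 0.77222541 -0.04121866 -0.27092427] [-0.040935    0.10248674  0.00697058]
```

View pics/s6.png

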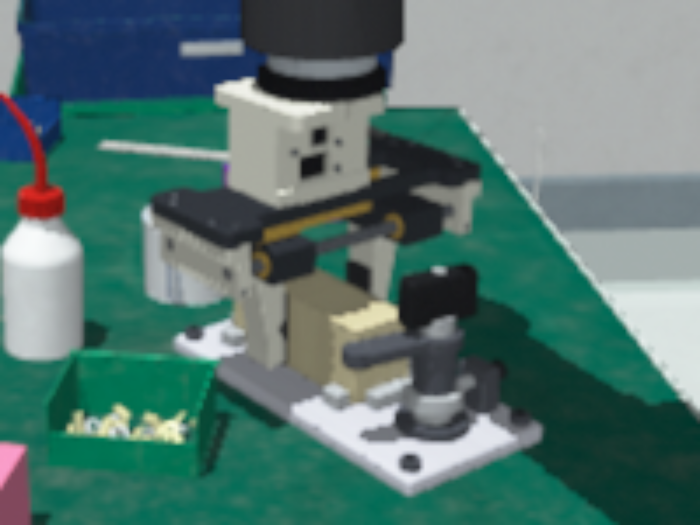

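The fingers straddle the block at its middle and nothing is touching. I'll grip.

{"op": "apply_moves", "data": {
  "moves": [
    [0,0,0,0,0,0],
    [0,0,0,0,0,0],
    [0,0,0,0,0,0],
    [0,0,0,0,0,0],
    [0,0,0,0,0,0],
    [0,0,0,0,0,0]
  ],
  "hand": 1,
  "grip_force": 45
}}

```text
time_s: 12.4
tcp_pos: [0.4701, -0.0134, 0.0232]
eef_rot: [179.8, 0.1, -57.0]
contact_force: [-3.5, -2.2, 5.2]
gripper_width: 0.0417
```

{"op": "apply_moves", "data": {
  "moves": [
    [0,0,-0.02,0,0,0],
    [0,0,-0.05,0,0,0],
    [0,0,-0.08,0,0,0],
    [0,0,-0.1,0,0,0],
    [0,0,-0.1,0,0,0]
  ]
}}

```text
time_s: 13.02
tcp_pos: [0.4705, -0.0132, 0.0436]
eef_rot: [179.9, 0.1, -57.0]
contact_force: [0.3, 0.3, -3.9]
gripper_width: 0.0419
```

```bash
python3 - <<'E'
from plant import imaging,status
import cv2
s=status.get_state();print(s["contact_force"],s["moment"])
p,d=imaging.capture("side");cv2.imwrite("pics/s7.png",cv2.resize(p[140:290,280:480],None,fx=3.5,fy=3.5))
E
```

```text
[ 0.28613342  0.29544243 -3.89652604] [-0.00397108  0.11945132  0.04947516]
```

View pics/s7.png

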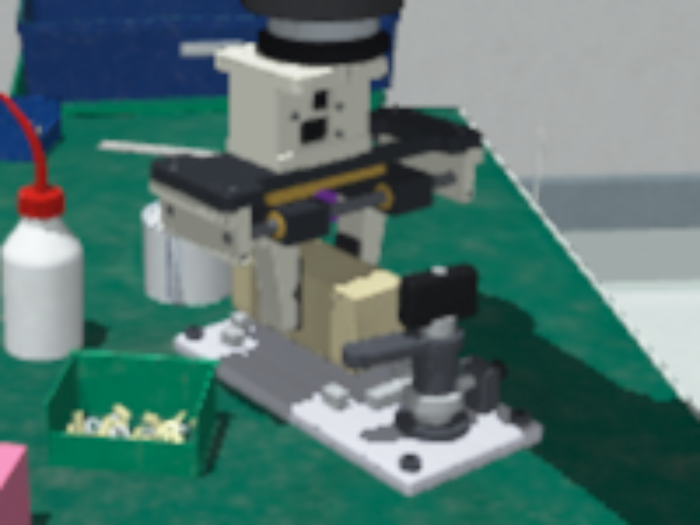

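The block came up level out of its seat, and the force of about -4 N fits its weight. I'll lift the remaining 8 cm.

{"op": "apply_moves", "data": {
  "moves": [
    [0,0,-0.04,0,0,0],
    [0,0,-0.1,0,0,0],
    [0,0,-0.17,0,0,0],
    [0,0,-0.24,0,0,0],
    [0,0,-0.31,0,0,0],
    [0,0,-0.37,0,0,0],
    [0,0,-0.4,0,0,0],
    [0,0,-0.4,0,0,0],
    [0,0,-0.4,0,0,0],
    [0,0,-0.4,0,0,0]
  ]
}}

```text
time_s: 14.32
tcp_pos: [0.4702, -0.0134, 0.1229]
eef_rot: [179.8, 0.1, -57.0]
contact_force: [-0.5, -0.6, -5.3]
gripper_width: 0.042
```

```bash
python3 - <<'E'
from plant import imaging,status
import cv2,numpy as np
from h import *
s=status.get_state();print(s["contact_force"],s["gripper_width"],abs(s["qd"]).max())
i=imaging.camera_info("side");p,d=imaging.capture("side");cv2.imwrite("pics/s8.png",cv2.resize(p[100:290,270:470],None,fx=3,fy=3))
k=[i["fx"],i["fy"],i["cx"],i["cy"]];P=cloud(np.array(i["T"]),k,d);hsv=cv2.cvtColor(p,cv2.COLOR_BGR2HSV)
m=(abs(P[...,0]-.47)<.08)&(abs(P[...,1]+.013)<.09)&(hsv[...,0]>12)&(hsv[...,0]<32)&(hsv[...,1]>50)&(P[...,2]>.09)&(P[...,2]<.18)
Q=P[m];print(len(Q),Q.min(0),Q.max(0))
ax=(Q[:,:2]-[.4707,-.0135])@[-.543,.84]
for a,b in((-.06,-.03),(.03,.06)):
    S=Q[(ax>a)&(ax<b)]; print(a,np.percentile(S[:,2],[2,98]) if len(S) else 0)
Q=P[(abs(P[...,0]-.42)<.04)&(abs(P[...,1]-.07)<.04)&(hsv[...,2]<75)&(P[...,2]>.085)&(P[...,2]<.11)];print("grip",cv2.minAreaRect((Q[:,:2]*1000).astype(np.float32)))
E
```

```text
[-0.51114    -0.62701749 -5.25481658] 0.04195684116721571 0.19619451566741855
970 [ 0.42518523 -0.05486172  0.11255582] [0.51943066 0.04726361 0.15894398]
-0.06 [0.11420098 0.15694512]
0.03 [0.11457311 0.15833723]
grip ((416.24041748046875, 70.78520202636719), (45.57041549682617, 15.637344360351562), 23.678972244262695)
```

View pics/s8.png

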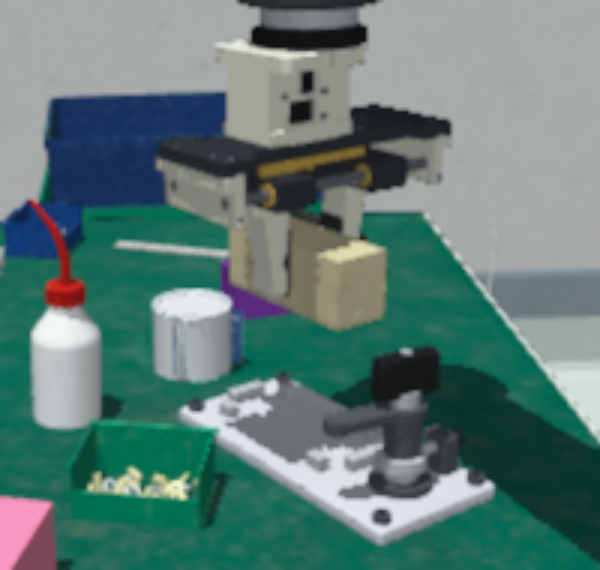

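The block is held level and still about 10 cm above its seat. The clamp is still at its stop and the bystanders are where they were. I'm handing in.

```bash
python3 -c "
from plant import r
print(r.close_job())"
```

```text
the job is handed in; nothing more can be done
None
```

I turned the clamp anticlockwise to its stop, then gripped the gold-brown block across its width. I lifted it straight up about 10 cm and handed the job in with the gripper still holding it, at about 14.4 s of the 48 s allowed.

Last checks before handing in:
- **Block height and tilt:** the underside is at about 0.113 m and the top at about 0.158 m. Its two ends differ by about 1 mm, which is level within measuring accuracy.
- **Grip:** the fingers are 42 mm apart and carry about 5 N of weight. The arm is still, with joint speeds under 0.2°/s.
- **Clamp:** its grip sits at about 22–24° in world yaw, which puts the joint at about 1.38–1.4 rad, so it is on its stop. The tongue has swung clear of the block.
- **Bystanders:** the parts bin, oil can and glue tin look unmoved in the side view. I did not measure their positions again at the end.

No check failed. The one disagreement was the height of the clamp's axis mark: two-view triangulation gave 90 mm, while depth gave 105 mm (the text says 106 mm). I used the depth value, and the grasp held.

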